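# Sort the odds and ends on the pantry shelf

### The arm

A 6-joint arm with a two-finger parallel gripper is mounted at the origin on the work surface. World frame = base frame: x ahead of the robot, y to its left, z up, the work surface at z = 0. Lengths are in m, angles in rad, forces in N, time in s.
With the tool pointing down it reaches from about 0.375 to 0.975 m from the base axis. Payload 3.8 kg.
Tool frame: the origin (TCP) lies midway between the tips of the shut fingers; the grasp point (between the pads) lies 19 mm behind it; x points along the fingers, y is the direction in which the jaws open and shut, and the axes are right-handed (so a half turn about x gives the same grasp; the last joint's range is limited). The gripper opens to 88 mm and grips with 3 to 60 N. Pads are 18 mm wide; open, the fingers measure 123 mm over their backs; the gripper's body (75 mm by 187 mm) begins 45 mm behind the grasp point.
Start: joints at [-1.359, 0.264, 1.604, -0, 1.274, -0.037], TCP at [0.166, -0.654, 0.239] pointing down, gripper open.
Joint ranges: [-2.63, 2.63], [-0.94, 2.18], [0.31, 2.57], [-1.31, 4.45], [0, 2.66], [-2.55, 2.55]. Speed limits (rad/s): [2.57, 2.57, 3.14, 3.14, 3.14, 3.14].

### API

Orientations are given as a rotation vector (axis times angle).
In Python, from cell import manip, inverse_kinematics, cams, order gives the robot as it stands. Calls block until the motion is done:
- manip.move_pose(position, orientation): joint-space move of the TCP to a pose.
- manip.move_linear(position, rate=0.15, rot=None): straight line of the TCP; rot=None keeps the orientation; rate is the mean speed in m/s.
- manip.set_joints(angles): joint-space move.
- manip.set_gripper(opening, force=None): finger opening in m; force is the grip in N (None keeps the last); returns when the fingers have stopped.
- manip.dwell(seconds).
- inverse_kinematics(position, orientation): joint angles nearest the present ones, or None.
- manip.state(): the state.
- cams.capture(name): name is "scene" or "top" or "wrist"; returns a dict with "image" (384x512x3 uint8, blue, green, red), "z_map" (384x512 float32, m along the optical axis (not along the pixel's ray), 0 where there is no reading), "intrinsics" (3x3 intrinsics, pixels), "position" and "orientation" of the camera in the world; the wrist camera has in their place "T_tool_cam" (4x4, takes a point from camera to tool coordinates, whose origin is the TCP and whose axes are the tool frame's). Camera axes: x right, y down, z forward; pixel columns grow to the right and rows downward; lengths in m; the calibration is good to about 2 mm. A picture is of the moment at which its call begins: read the wrist's pose just before it.
A pose or a line that the arm cannot do raises manip.IKError and nothing moves.
- order.close_job(): hands the job in, once; it reports no verdict.
The state is a dict: "clock": time; "joint_pos": joint angles; "joint_velocities": joint speeds; "tau": joint torques, N m; "tool_pos": TCP position; "tcp_rot": TCP orientation; "contact_force": force on the tool from outside, world axes, zero at the start; "moment": the same for the moment, N m; "gripper_width": finger opening in m.
Only numpy, scipy, OpenCV 4.12 (cv2) and the standard library are available. Lean on these libraries where they do the work, as an engineer would, in place of code of your own. Each camera call takes 0.05 s, during which the arm holds its last target.

### The job

Tidy the mixed things on the pantry shelf into their places: both corks go in the green bowl, the two spice jars stand in the wooden crate, one in each bay, and the wooden bag clip lies flat in the blue tray, lengthwise along it. Keep the glass jars upright all the time and set them down gently rather than dropping them, and do not disturb the tin canister or the paella pan.

Things in the scene. Friction and masses are not known exactly. Their poses are not given: they have to be found in the camera images.
- cork_a: natural cork stopper, a light brown cylinder 28 mm in diameter and 42 mm tall, loose, standing on end at the start. Origin at the centre of its underside, z up along it. About 15 g.
- cork_b: a second cork stopper, the same in every way as cork_a.
- jar_a: small closed glass spice jar with brick-red contents and a dark metal cap, a plain cylinder 42 mm in diameter and 85 mm tall (the cap is the top 19 mm, of the same diameter), loose, standing upright. Origin at the centre of its underside, z up. 100 to 190 g.
- jar_b: a second spice jar of the same size and weight, with yellow contents.
- clip: wooden bag clip with a steel spring band, lying flat: a closed rigid bar 100 mm long (its x axis), 16 mm wide (y) and 18 mm high (z), loose. Origin at the centre of its underside. About 30 g. At the start its length runs roughly across, along world y, within 0.6 rad.
- bowl: green round ceramic bowl, fixed to the shelf, 156 mm across the rim, 50 mm high, walls 5 mm thick, sloping in evenly to a flat inner floor about 106 mm across, 5 mm above the shelf. Origin at the centre of its underside, z up.
- crate: dark wooden open crate, fixed to the shelf, 120 mm (its x) by 176 mm (its y) outside and 35 mm high, walls and floor 5 mm thick; one partition 5 mm thick and as high as the walls crosses it at the middle, parallel to its x axis, making two equal bays of about 110 mm (x) by 80 mm (y) with their centres 43 mm either way from the origin along y. Origin at the centre of its underside; the inner floor is 5 mm up. Turned by up to 0.25 rad.
- tray: blue painted shallow open tray without partitions, fixed to the shelf, 120 mm (its x) by 176 mm (its y, the long way) outside and 22 mm high, walls and floor 4 mm thick. Origin at the centre of its underside; the inner floor is 4 mm up. Turned by up to 0.25 rad.
- canister: bystander: closed cream tin canister with a steel lid and a black push button on top, 102 mm in diameter and 151 mm tall, loose, upright, 0.6 kg. Origin at the centre of its underside.
- pan: bystander: dark carbon steel paella pan, 240 mm across the rim, 40 mm deep, with two red loop handles along its own y axis (about 298 mm over the handles, 46 mm high), loose, 0.9 kg. Origin at the centre of its underside.
Things that resemble listed ones, but are neither listed nor needed, are in the scene too. Of the things that look like the crate, the middle-sized one is meant.

How it is judged:
By the outcome, as a careful person would: the job done as asked, in the order asked, and still so for the second after the job is handed in, with the robot touching nothing.
It also fails if it takes over 115 s, if anything falls off the work surface, if the arm or the gripper's body presses on something with over 40 N, if the wrist force passes 120 N, or if a joint passes its speed limit or range.

## Working session

There is one attempt and no reset: what is moved stays moved. The work goes in short steps, each a Python script; the robot and the scene stay as the last script left them, time stands still between calls to the robot, and variables do not carry over. Pictures are saved under pics/ and viewed, and the job is handed in when it is done.

```bash
ls; mkdir -p pics; python3 - <<'E'
from cell import manip,cams
import cv2,numpy as np
for n in ["scene","top","wrist"]:
    c=cams.capture(n); cv2.imwrite(f"pics/{n}0.png",c["image"]); np.savez(f"/tmp/{n}0.npz",**c)
    print(n,c["intrinsics"].tolist(),c.get("position"),c.get("orientation"),c.get("T_tool_cam"))
print(manip.state())
E
```

```text
pics
scene [[370.20933392101216, 0.0, 251.87286898173284], [0.0, 370.20933392101216, 185.71475467845127], [0.0, 0.0, 1.0]] [ 1.40639904 -0.36057495  0.73147198] [-1.85355104 -1.28187235  0.68247757] None
top [[363.52176825745687, 0.0, 255.38888869545366], [0.0, 363.52176825745687, 193.6720237230815], [0.0, 0.0, 1.0]] [0.27377614 0.01980028 1.44073639] [-2.16146389  2.1428087  -0.19360054] None
wrist [[280.7724694836342, 0.0, 256.3127862675796], [0.0, 280.7724694836342, 191.63154746973754], [0.0, 0.0, 1.0]] None None [[ 4.76621201e-04 -3.16770156e-01  9.48502209e-01 -1.45311709e-01]
 [ 9.99999616e-01 -5.47015458e-04 -6.85184688e-04  9.85164255e-05]
 [ 7.35891431e-04  9.48502171e-01  3.16769774e-01 -8.33427511e-02]
 [ 0.00000000e+00  0.00000000e+00  0.00000000e+00  1.00000000e+00]]
{'clock': 0.15, 'joint_pos': array([-1.35889576e+00,  2.64580954e-01,  1.60508691e+00, -2.28376626e-05,
        1.27371727e+00, -3.69163292e-02]), 'joint_velocities': array([-0.00084036, -0.00199734, -0.00431775, -0.00021285, -0.00232482,
       -0.0010842 ]), 'tau': array([ 1.05399355e-03, -5.02847493e+01, -3.57468259e+01,  7.30612571e-02,
        2.49726581e-02, -9.04776584e-05]), 'tool_pos': array([ 0.16608369, -0.65365827,  0.23765908]), 'tcp_rot': array([ 2.0896257 ,  0.2632256 , -2.09000137]), 'contact_force': array([ 0.35657522, -0.46395381,  0.71254691]), 'moment': array([-0.01505358, -0.00148919, -0.02305088]), 'gripper_width': 0.08802310642756013}
```

View pics/top0.png

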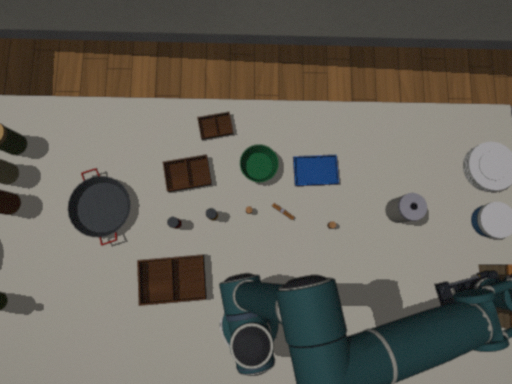

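View pics/scene0.png

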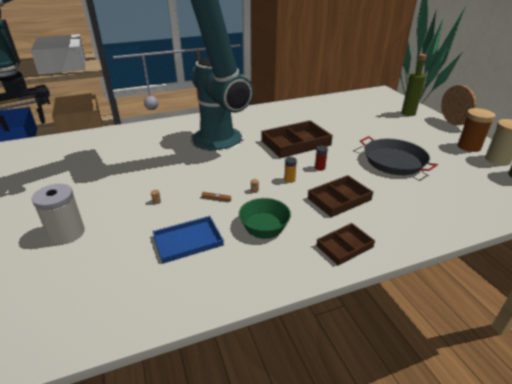

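View pics/wrist0.png

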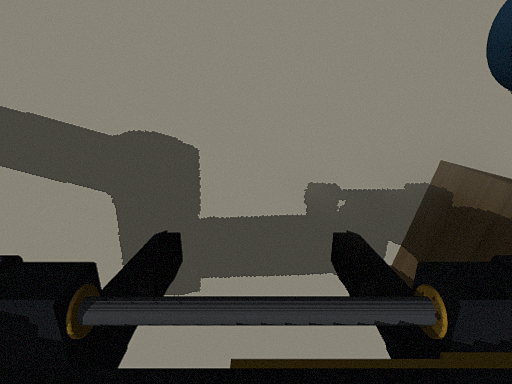

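The top view shows the green bowl at (259,163), the tray at (316,170) and three crates. The middle-sized crate is at (188,173). The jars are at (175,222) and (211,213), the corks at (249,210) and (332,225), and the clip at (284,211). Next I'll measure them.

```bash
cat > h.py <<'E'
import numpy as np,cv2
from scipy.spatial.transform import Rotation as R
def load(n): return dict(np.load(f"/tmp/{n}.npz",allow_pickle=True))
def ray(c,u,v):
    K=c["intrinsics"]; d=np.stack([(np.asarray(u,float)-K[0,2])/K[0,0],(np.asarray(v,float)-K[1,2])/K[1,1],np.ones_like(np.asarray(u,float))],-1)
    return d@R.from_rotvec(c["orientation"]).as_matrix().T
def plane(c,u,v,z):
    d=ray(c,u,v); p=c["position"]; return p+d*((z-p[2])/d[...,2])[...,None]
def cloud(c):
    h,w=c["z_map"].shape; u,v=np.meshgrid(np.arange(w),np.arange(h))
    P=c["position"]+ray(c,u,v)*c["z_map"][...,None]; P[c["z_map"]<=0]=np.nan; return P
E
python3 - <<'E'
from h import *
for n in ["top0","scene0"]:
    c=load(n);P=cloud(c); z=P[...,2]
    print(n,"table z",np.nanmedian(z[np.abs(z)<.02]))
    hsv=cv2.cvtColor(c["image"],cv2.COLOR_BGR2HSV)
    m=((z>0.009)&(z<.3)).astype(np.uint8)
    k,l,s,ce=cv2.connectedComponentsWithStats(m)
    for i in range(1,k):
        if s[i,4]<12: continue
        q=P[l==i]; cols=c["image"][l==i].mean(0).astype(int)
        (cx,cy),(w,h),a=cv2.minAreaRect(q[:,:2].astype(np.float32))
        print(s[i].tolist(),"px",ce[i].round(0),"rect",np.round([cx,cy,w,h,a],3),"zmax",q[:,2].max().round(3),"p95",np.percentile(q[:,2],90).round(3),cols)
c=load("top0"); cv2.imwrite("pics/crop0.png",cv2.resize(c["image"][90:300,60:360],None,fx=2.6,fy=2.6,interpolation=cv2.INTER_CUBIC))
E
```

```text
top0 table z 0.0008721985837646384
[197, 111, 37, 29, 230] px [215. 124.] rect [ 0.777  0.153  0.095  0.136 11.25 ] zmax 0.035 p95 0.03 [41 50 62]
[0, 123, 27, 32, 589] px [ 11. 141.] rect [6.8100e-01 9.2500e-01 4.3000e-02 8.9000e-02 6.9032e+01] zmax 0.157 p95 0.146 [26 37 39]
[464, 142, 48, 49, 1939] px [489. 166.] rect [ 0.618 -0.957  0.181  0.199 87.462] zmax 0.053 p95 0.046 [147 146 148]
[240, 144, 39, 38, 602] px [259. 161.] rect [ 0.616 -0.028  0.151  0.15   1.306] zmax 0.058 p95 0.051 [40 59 31]
[162, 154, 50, 38, 442] px [186. 172.] rect [0.576 0.259 0.123 0.185 9.923] zmax 0.044 p95 0.038 [35 44 58]
[293, 154, 46, 32, 239] px [315. 170.] rect [ 0.597 -0.256  0.121  0.176  3.039] zmax 0.031 p95 0.025 [98 69 52]
[0, 159, 18, 26, 360] px [  7. 172.] rect [5.6400e-01 9.4500e-01 4.2000e-02 8.9000e-02 7.4938e+01] zmax 0.118 p95 0.099 [34 43 46]
[68, 168, 63, 78, 1142] px [ 93. 205.] rect [ 0.438  0.586  0.255  0.239 60.99 ] zmax 0.053 p95 0.043 [45 45 49]
[0, 189, 21, 26, 404] px [  8. 202.] rect [4.4400e-01 9.2600e-01 4.4000e-02 8.9000e-02 7.5289e+01] zmax 0.126 p95 0.107 [17 24 
[... 3802 characters left out ...]
 rect [ 0.441 -0.587  0.101  0.101  3.021] zmax 0.154 p95 0.147 [112 114 116]
[150, 189, 10, 14, 105] px [155. 195.] rect [ 0.379 -0.316  0.029  0.026 20.229] zmax 0.048 p95 0.044 [ 77 100 125]
[201, 192, 30, 9, 159] px [216. 195.] rect [ 4.3100e-01 -1.2600e-01  9.8000e-02  2.2000e-02  5.7589e+01] zmax 0.024 p95 0.02 [ 71  93 121]
[238, 198, 53, 40, 1139] px [264. 215.] rect [ 6.1600e-01 -2.9000e-02  1.5300e-01  1.5400e-01  8.8883e+01] zmax 0.054 p95 0.051 [46 69 35]
[152, 215, 72, 47, 687] px [187. 238.] rect [ 0.598 -0.258  0.126  0.176  2.886] zmax 0.027 p95 0.024 [104  67  45]
[316, 222, 59, 42, 816] px [345. 242.] rect [ 0.778  0.149  0.096  0.138 11.828] zmax 0.033 p95 0.029 [30 40 55]
```

View pics/crop0.png

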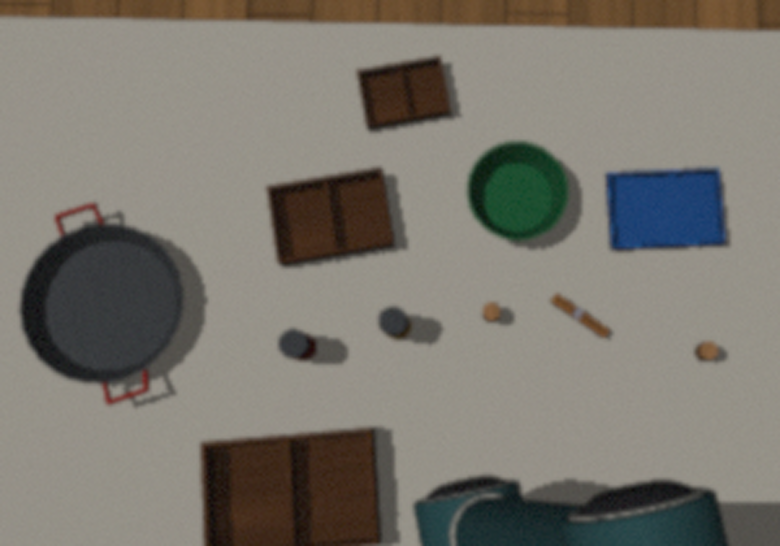

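Both views agree to within about 3 mm, and every height and size matches the description. I'll plan the grasps from these and start with the corks.

```bash
cat >> h.py <<'E'
from cell import manip,inverse_kinematics,cams
def rotv(th):
    x=np.array([0,0,-1.]);y=np.array([np.cos(th),np.sin(th),0]);return R.from_matrix(np.stack([x,y,np.cross(x,y)],1)).as_rotvec()
def best(p,th):
    o=[]
    for t in (th,th+np.pi):
        j=inverse_kinematics(p,rotv(t))
        if j is not None: o.append((abs(j[5]),t,j))
    o.sort(key=lambda a:a[0]); return o[0]
def st(tag=""):
    s=manip.state(); print(tag,"t%.1f"%s["clock"],s["tool_pos"].round(4),"w%.4f"%s["gripper_width"],"F",s["contact_force"].round(1)); return s
def over(xy,th,z=.26):
    p=[*xy,z]; b=best(p,th); manip.move_pose(p,rotv(b[1])); return b[1]
def pick(xy,th,ztcp,opn,force,lift=.26):
    over(xy,th); manip.set_gripper(opn); manip.move_linear([*xy,ztcp+.06],.25); manip.move_linear([*xy,ztcp],.08)
    st("down"); manip.set_gripper(0,force); st("gripped")
    manip.move_linear([*xy,ztcp+.03],.08); manip.move_linear([*xy,lift],.25); return st("lifted")
def place(xy,th,ztcp,opn,fthr=2.,below=.003):
    over(xy,th); manip.dwell(.2); manip.move_linear([*xy,ztcp+.05],.2); manip.move_linear([*xy,ztcp+.004],.05)
    manip.dwell(.2); f0=manip.state()["contact_force"][2]; z=ztcp+.004
    while z>ztcp-below:
        z-=.001; manip.move_linear([*xy,z],.02); f=manip.state()["contact_force"][2]
        if f-f0>fthr: break
    print("touch z-nominal",round(z-ztcp,4),"dF",round(f-f0,2)); manip.dwell(.2)
    manip.set_gripper(opn); st("released"); manip.move_linear([*xy,ztcp+.07],.1); manip.move_linear([*xy,.26],.3)
def snap(n,name):
    c=cams.capture(name); cv2.imwrite(f"pics/{n}.png",c["image"]); np.savez(f"/tmp/{n}.npz",**c); return c
E
cat > plan.py <<'E'
import numpy as np
C1=(.377,-.314);C2=(.432,.008);JY=(.414,.151);JR=(.377,.294);CL=(.430,-.125);CLa=np.deg2rad(56.2)
CR=(.5765,.257);CRa=np.deg2rad(10.2);TR=(.598,-.257);TRa=np.deg2rad(3);BW=(.616,-.028)
def bay(s): return (CR[0]-s*.043*np.sin(CRa),CR[1]+s*.043*np.cos(CRa))
E
python3 - <<'E'
from h import *; from plan import *
for nm,p,th,z in [("c1",C1,0,.01),("c2",C2,0,.01),("jy",JY,0,.04),("jr",JR,0,.04),("cl",CL,CLa+np.pi/2,.004),("bowl",BW,0,.015),("bay",bay(1),CRa,.046),("tray",TR,TRa,.008)]:
    for zz in (z,.26):
        b=best([*p,zz],th); print(nm,zz,round(b[1],2),np.round(b[2],2))
E
```

```text
c1 0.01 0 [-0.75  0.18  2.18 -0.    0.78 -0.75]
c1 0.26 0 [-0.75 -0.1   1.96 -0.    1.29 -0.75]
c2 0.01 0 [-0.04  0.08  2.3  -0.    0.76 -0.04]
c2 0.26 0 [-0.04 -0.23  2.06 -0.    1.3  -0.04]
jy 0.04 0 [ 0.29  0.04  2.27 -0.    0.83  0.29]
jy 0.26 0 [ 0.29 -0.21  2.05 -0.    1.3   0.29]
jr 0.04 0 [ 0.61  0.11  2.19 -0.    0.84  0.61]
jr 0.26 0 [ 0.61 -0.13  1.98 -0.    1.29  0.61]
cl 0.004 5.69 [-0.34  0.12  2.27 -0.    0.75  0.25]
cl 0.26 5.69 [-0.34 -0.19  2.04 -0.    1.3   0.25]
bowl 0.015 0 [-0.09  0.38  1.91 -0.    0.86 -0.09]
bowl 0.26 0 [-0.09  0.14  1.71 -0.    1.29 -0.09]
bay 0.046 0.18 [ 0.45  0.38  1.83 -0.    0.93  0.27]
bay 0.26 0.18 [ 0.45  0.19  1.65 -0.    1.3   0.27]
tray 0.008 0.05 [-0.44  0.44  1.83 -0.    0.87 -0.5 ]
tray 0.26 0.05 [-0.44  0.21  1.63 -0.    1.3  -0.5 ]
```

```bash
python3 - <<'E'
from h import *; from plan import *
pick(C1,0,.008,.06,10)
place((BW[0],BW[1]-.02),0,.014,.042)
snap("top1","top")
pick(C2,0,.008,.06,10)
place((BW[0],BW[1]+.02),0,.014,.042)
snap("top2","top"); st()
c=load("top2"); cv2.imwrite("pics/crop2.png",cv2.resize(c["image"][90:300,60:360],None,fx=2.6,fy=2.6,interpolation=cv2.INTER_CUBIC))
snap("scene2","scene")
E
```

```text
down t4.0 [ 0.3773 -0.3143  0.0083] w0.0602 F [-0.6 -0.3  0.8]
gripped t4.6 [ 0.3771 -0.3141  0.0082] w0.0276 F [-0.4  1.1  2.1]
lifted t6.2 [ 0.3762 -0.3133  0.2581] w0.0276 F [-0.2  0.9 -0.3]
touch z-nominal -0.001 dF 2.55
released t12.0 [ 0.6158 -0.048   0.0128] w0.0421 F [ 1.  -0.1 -0.3]
down t16.7 [0.4325 0.008  0.0083] w0.0604 F [-0.6  0.  -1.1]
gripped t17.3 [0.4322 0.008  0.0082] w0.0278 F [0.  1.  1.9]
lifted t18.8 [0.4309 0.008  0.2582] w0.0275 F [-0.2  0.  -0.4]
touch z-nominal -0.002 dF 7.7
released t24.3 [ 0.6158 -0.008   0.0116] w0.0419 F [ 0.6  0.1 -0.7]
 t26.0 [ 0.6143 -0.0079  0.2566] w0.0421 F [-0.1 -0.4 -0.3]
```

View pics/scene2.png

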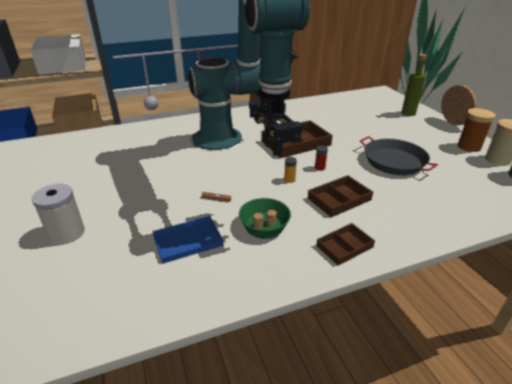

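Both corks stand in the bowl, at (258,220) and (271,217) in the scene view. Next are the jars.

```bash
python3 - <<'E'
from h import *; from plan import *
pick(JR,0,.041,.075,20)
place(bay(1),CRa,.046,.07)
snap("scene3","scene")
E
```

```text
down t29.8 [0.3774 0.2943 0.0413] w0.0747 F [0.6 0.1 0.1]
gripped t30.4 [0.3773 0.2942 0.0412] w0.0414 F [ 1.1 -0.3  1. ]
lifted t31.8 [0.376  0.2933 0.2581] w0.0412 F [-0.3  2.  -3.2]
touch z-nominal -0.001 dF 6.61
released t37.1 [0.5689 0.2993 0.0449] w0.0703 F [-0.9 -0.  -0.5]
```

View pics/scene3.png

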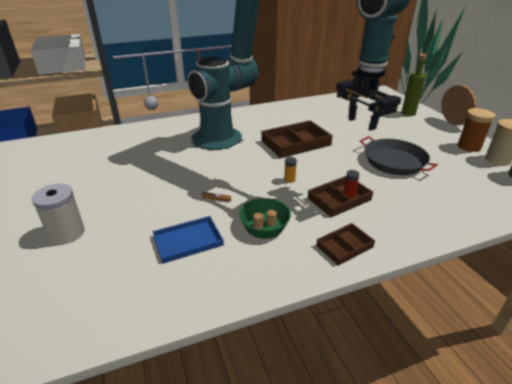

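The red jar stands upright in the far bay at (351,184). Now the yellow jar, then the clip.

```bash
python3 - <<'E'
from h import *; from plan import *
pick(JY,0,.041,.075,20)
place(bay(-1),CRa,.046,.07)
snap("top4","top")
th=pick(CL,CLa+np.pi/2,.004,.045,20)
snap("scene4","scene")
s=manip.state()
c=cams.capture("wrist"); cv2.imwrite("pics/wrist4.png",c["image"])
E
```

```text
down t41.5 [0.4145 0.1511 0.0414] w0.0752 F [-0.7 -0.2 -1. ]
gripped t42.1 [0.4138 0.151  0.0411] w0.0415 F [-2.   0.7  2.3]
lifted t43.5 [0.4129 0.1506 0.2581] w0.0420 F [ 0.8 -1.  -2.1]
touch z-nominal -0.001 dF 6.49
released t48.7 [0.5841 0.2146 0.0449] w0.0701 F [ 0.1 -0.2 -0.8]
down t54.0 [ 0.4304 -0.1252  0.0043] w0.0453 F [-0.   0.   0.1]
gripped t54.6 [ 0.4302 -0.1251  0.0043] w0.0158 F [-0.4 -0.2  2.4]
lifted t56.1 [ 0.429  -0.1247  0.2581] w0.0161 F [-0.8  1.5 -1.3]
```

View pics/scene4.png

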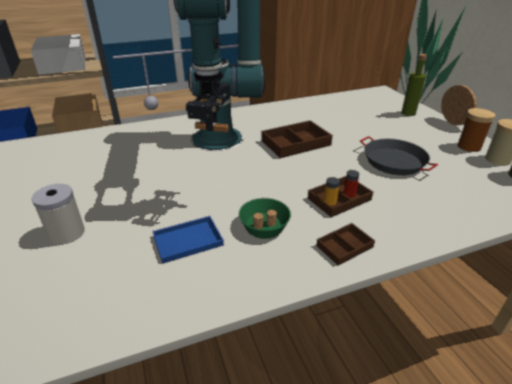

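View pics/wrist4.png

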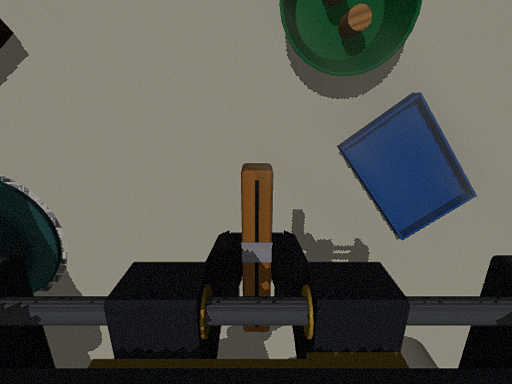

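Both jars are in the crate. The clip is held centred and square, with its band at (257,252) in the wrist view. Now I'll place it in the tray.

```bash
python3 - <<'E'
from h import *; from plan import *
place(TR,TRa,.008,.04)
manip.set_joints([-1.359,.1,1.6,0,1.4,0]); manip.dwell(.3); st()
for n in ["top","scene"]:
    c=snap(n+"5",n); P=cloud(c); z=P[...,2]
    for nm,(x,y),r,zl in [("bowl",BW:=(.616,-.028),.05,.03),("bay+",bay(1),.04,.07),("bay-",bay(-1),.04,.07),("tray",TR,.05,.013),("can",(.44,-.585),.09,.02),("pan",(.44,.585),.16,.02)]:
        m=(np.hypot(P[...,0]-x,P[...,1]-y)<r)&(z>zl)&(z<.2)
        q=P[m]; print(n,nm,len(q), np.round(cv2.minAreaRect(q[:,:2].astype(np.float32))[0]+cv2.minAreaRect(q[:,:2].astype(np.float32))[1]+(cv2.minAreaRect(q[:,:2].astype(np.float32))[2],),3) if len(q)>3 else "", "z",q[:,2].max().round(3) if len(q) else "")
c=load("top5"); cv2.imwrite("pics/crop5.png",cv2.resize(c["image"][90:300,60:360],None,fx=2.6,fy=2.6,interpolation=cv2.INTER_CUBIC))
E
```

```text
touch z-nominal -0.001 dF 7.24
released t61.7 [ 0.5979 -0.257   0.0067] w0.0399 F [ 0.2 -0.   0.4]
 t65.7 [ 0.1567 -0.6072  0.3468] w0.0402 F [ 0.3 -0.2 -0.1]
top bowl 87 [ 6.1500e-01 -2.6000e-02  6.7000e-02  2.7000e-02  8.8328e+01] z 0.054
top bay+ 104 [0.568 0.298 0.039 0.039 6.4  ] z 0.097
top bay- 106 [ 0.583  0.217  0.04   0.039 29.086] z 0.097
top tray 101 [ 0.597 -0.257  0.017  0.098  3.848] z 0.028
top can 924 [ 0.436 -0.584  0.101  0.099 86.823] z 0.156
top pan 833 [ 0.438  0.587  0.259  0.24  61.004] z 0.054
scene bowl 173 [ 6.1700e-01 -2.9000e-02  6.8000e-02  2.8000e-02  8.8884e+01] z 0.052
scene bay+ 141 [5.7200e-01 2.9600e-01 3.9000e-02 4.2000e-02 6.8526e+01] z 0.094
scene bay- 152 [5.8800e-01 2.1300e-01 4.0000e-02 4.0000e-02 7.3367e+01] z 0.094
scene tray 221 [ 0.598 -0.257  0.02   0.099  1.928] z 0.028
scene can 2089 [ 0.441 -0.587  0.101  0.101 87.703] z 0.155
scene pan 816 [ 0.439  0.584  0.242  0.261 67.345] z 0.05
```

View pics/crop5.png

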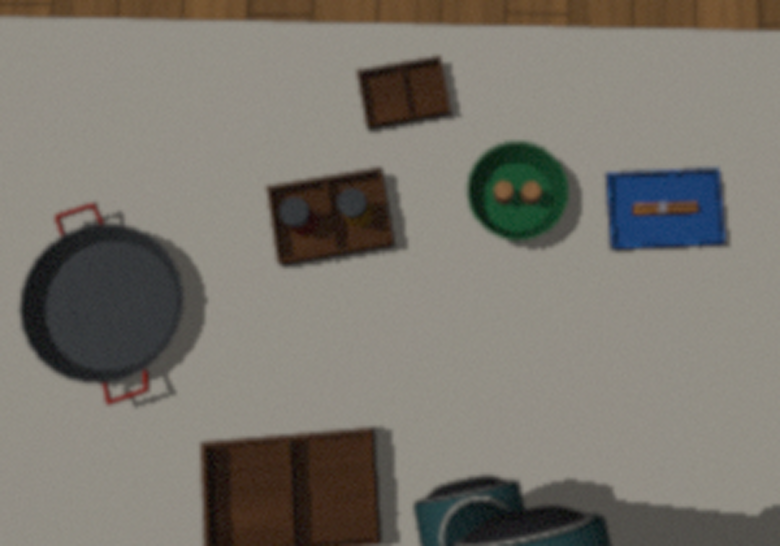

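View pics/scene5.png

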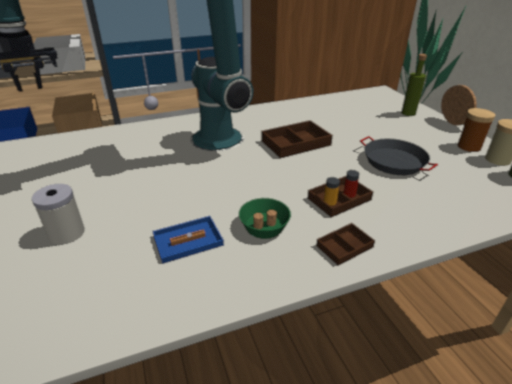

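Everything is in place: the corks are in the bowl, one jar is upright in each bay, and the clip lies flat along the tray. The canister and pan haven't moved, so I'll hand the job in.

```bash
python3 -c "
from cell import order; print(order.close_job())"
```

```text
the job is handed in; nothing more can be done
None
```

The job is done and handed in at about 66 s on the robot's clock. I worked in the order asked:
- **Corks:** both are in the green bowl, standing on end.
- **Jars:** the red and yellow jars are upright in the middle-sized crate, one in each bay. I lowered each in 1 mm steps until it touched the floor, then let go; contact rose by about 6.5 N.
- **Clip:** it lies flat in the middle of the blue tray, within about 1° of the tray's long axis.

In the last top and scene pictures, the jar tops were at the expected height. The canister and pan positions matched the first pictures to within about 3 mm, which is measurement noise. The gripper was parked clear of everything.

No check failed. The two cameras differed by up to 5 mm on where the jars stand, well inside the room each bay leaves. The second cork and the clip also met the floor at 7–8 N before release, a little firmer than the first cork's 2.6 N.

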